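# Lay the marked post block down against the bolt stop

### The job

The marked-out post block stands on end on the bench in front of the plywood chopping board. Tip it over the board's near edge so that it lies flat on the board with the white-pencilled mortise facing up, then push it along until its end is pressed firmly home, square, against the head of the end stop's adjusting bolt, ready for chopping. Feel for the bolt and do not ram it or shove the timber hard (25 N is too much), and leave the other tools where they lie.

Things in the scene. Friction and masses are not known exactly. Their poses are not given: they have to be found in the camera images.
- block: Post block of dark timber, a box 110 x 90 x 140 mm (its x, y, z), 0.5 to 0.8 kg, standing on end at the start; too thick to grasp, so it is pushed. Origin: centre of the end it first stands on; z along its length, x roughly towards the board at the start. Its -x face, turned to the robot, has the white-pencilled mortise. Lying as wanted, x points down, z along the board's x, origin 67 mm above the bench.
- board: Plywood chopping board fixed on the bench, 250 x 300 mm (x, y), 12 mm thick. Origin: centre of its underside, on the bench. Its x points from the near edge to the end stop.
- board_edge (a point): Middle of the board's near edge (x = -125 mm on the board, top face, 12 mm up), which stops the block's foot. Friction on the block is low (0.3 to 0.42): pushed high (about 120 mm up) with a few newtons, it slides upright on the bench until its foot meets this edge, then tips over it, its foot slipping back a little; at roughly 50 degrees it goes over by itself.
- stop: End stop fixed on the board: wooden block 45 x 70 x 75 mm (x, y, z), axes as the board's; origin: centre of its underside, on the board's top. A hex bolt (head 24 mm wide, axis 45 mm above the board, on the centre line) sticks out of its -x face; its head's face is anywhere from 42.5 to 60.5 mm before the origin: set differently each time, not measured, to be felt. It does not yield.
- chisel: Wood chisel with orange handle, about 250 mm long and 29 mm high, lying on the board on its +y side, 118 mm from the centre line. Bystander. Origin under the ferrule.
- pencil: Flat red carpenter's pencil, 180 mm long and 8 mm thick, lying on the board on its -y side, 118 mm from the centre line. Bystander. Origin: centre of its underside.
- mallet: Wooden mallet, head 62 x 130 x 85 mm, 310 mm long overall, lying on the bench beside the board. Bystander. Origin: on the bench under the middle of its handle; the head is 140 mm along its x.
- tenon_offcut: Offcut of timber with a tenon, 125 x 45 x 45 mm, on the bench beside the block. Bystander. Origin: under the middle of its 85 mm thick part.
- tape_measure: Tape measure, yellow and black case 66 x 36 x 62 mm, on the bench beside the block. Bystander. Origin: centre of its underside.
- try_square: Try square, wooden stock 115 mm and steel blade 155 mm, 16 mm high, lying on the bench beside the board. Bystander. Origin: centre of the stock's underside.
- glue: White glue bottle, 64 mm wide, 170 mm tall, standing on the bench beside the board. Bystander. Origin: centre of its underside.

How it is judged (in metres and radians):
On the way, in this order (a step that is already met when the one before it is completed fails the run):
1. the block lies flat and still on the board, white-pencilled face up (angle between block's own x axis and vertical above 3.04 rad and height (world z) of block between 0.061 and 0.073 m and linear speed of block below 0.02 m/s and angular speed of block below 0.15 rad/s), for 0.2 s.
2. lying flat, its end is pressed home against the stop's bolt with at least 4 N (angle between block's own x axis and vertical above 3.04 rad and height (world z) of block between 0.061 and 0.073 m and contact force between block and stop above 4 N), for 0.25 s.
At the end, for the whole second after the job is handed in: After being tipped flat and pressed on the bolt with 4 N for 0.25 s, the block rests flat on the board (6 degrees, 6 mm high), marked face up, end at the bolt, origin 179.5 to 203.5 mm before the stop's origin, within 40 mm of its centre line, square to it within 6 degrees (all of step 1 and x of block in the frame of stop between -0.2035 and -0.1795 m and y of block in the frame of stop between -0.04 and 0.04 m and angle between the z axis of block and the x axis of stop, either way round below 0.105 rad); the robot touches nothing.
It fails at once if the block is rammed against the end stop (over 25 N) (contact force between block and stop above 25 N).
It fails at once if the robot shoves the block with more than 25 N (contact force between any of the fingers, the arm and block above 25 N).
It fails at once if another tool is moved by more than 20 mm (distance of any of chisel, pencil, mallet, tenon_offcut, tape_measure, try_square, glue from where it was at the start of the episode above 0.02 m).
It also fails if it takes over 64 s, if anything falls off the work surface, if the arm or the gripper's body presses on something with over 40 N, if the wrist force passes 120 N, or if a joint passes its speed limit or range.

### The arm

A 7-joint arm with a two-finger parallel gripper is mounted at the origin on the work surface. World frame = base frame: x ahead of the robot, y to its left, z up, the work surface at z = 0. Lengths are in mm, angles in rad, forces in N, time in s.
With the tool pointing down it reaches from about 400 to 875 mm from the base axis. Payload 6.5 kg.
Tool frame: the origin (TCP) lies at the very end of the fingers, on their centre line; the grasp point (between the pads) lies 19 mm behind it; z points along the fingers, x is the direction in which the jaws open and shut, and the axes are right-handed (so a half turn about z gives the same grasp; the last joint's range is limited). The gripper opens to 88 mm and grips with 3 to 60 N. Pads are 18 mm wide; open, the fingers measure 123 mm over their backs; the gripper's body (75 mm by 187 mm) begins 45 mm behind the grasp point.
Start: joints at [-1.393, 0.536, -0.004, 1.538, 0.003, 1.067, -0.071], TCP at [156.9, 630.771, 238.716] pointing down, gripper open.
Joint ranges: [-2.7, 2.7], [-0.37, 2.16], [-1.27, 1.26], [0.24, 2.4], [-1.31, 4.45], [0.19, 1.91], [-2.76, 2.76]. Speed limits (rad/s): [2.39, 2.39, 3.14, 3.14, 3.14, 3.14, 3.14].

### API

Orientations are given as a unit quaternion [w, x, y, z].
In Python, from station import * gives the robot as it stands. The module is installed in compiled form; this text tells all that it offers.
- The arm moves only by the tool drive_tool, never from a script. Its arguments are lists of equal length, an entry for each row: "dp": the shift along the world's x, y, z in m, a list of three; "spin": the turn about the world's z in rad. A call has 1 to 20 rows; each row shifts and turns the commanded pose from where the row before left it; what a row does not reach is not made up. A row lasts 1/10 s, in which the tool goes at most 50 mm and 8.59 degrees, less where a joint would pass 70% of its speed; a pose out of reach is approached as far as the arm can. A call with a gripper value outside its range is refused whole. "gripper" is the opening in per cent of the stroke, from 0 (shut) to 100 (fully open), set as the call begins (left out, the last holds). The fingers move at their own pace and stop on an object; "force" is the grip in N (left out, the last holds). Time passes only in rows, so rows that do not move let the fingers close. It gives the time, the measured TCP pose, the force and the opening at its end, in the units of the state.
- read_state(): the state, without advancing time (a new reading comes with each control period).
- capture(name): name is "side" or "top"; returns a dict with "pixels" (384x512x3 uint8, red, green, blue), "fx", "fy", "cx", "cy" (pixels), "dist" ([k1, k2, p1, p2, k3] as OpenCV has them; the pictures are not rectified), "R" (3x3) and "t" (3): a world point X has camera coordinates R X + t. Camera axes: x right, y down, z forward; pixel columns grow to the right and rows downward; lengths in mm; the calibration is good to about 2 mm. A picture is of the moment at which its call begins. There is no depth.
- finish_job(): hands the job in, once; it reports no verdict.
The state is a dict: "time_s": time; "qpos": joint angles; "qd": joint speeds; "joint_efforts": joint torques, N m; "tool_pos": TCP position; "ee_rot": TCP orientation; "contact_force": force on the tool from outside, world axes, zero at the start; "ft_torque": the same for the moment, N m; "width": opening from 0.0 (shut) to 1.0 (fully open).
Only numpy, scipy, OpenCV 4.12 (cv2) and the standard library are available. Lean on these libraries where they do the work, as an engineer would, in place of code of your own. Each camera call takes 0.05 s, during which the arm holds its last target. There are 200 camera calls.

## Working session

There is one attempt and no reset: what is moved stays moved. The work goes in short steps, Python scripts to look and compute and a tool call to move; the robot and the scene stay as the last step left them, time stands still between calls to the robot, and variables do not carry over. Pictures are saved under pics/ and viewed, about 8 in all and at most 12, crops included, and the job is handed in when it is done.

Besides the shell and the picture viewer there is one more tool, called after "Emit:" as a command line: name --pt "numbers of a row" for each row, then --argument value for the rest. drive_tool: Moves the arm, as the interface text tells. Its arguments: {"type":"object","properties":{"dp":{"type":"array"},"spin":{"type":"array"},"gripper":{"type":"number"},"force":{"type":"number"}},"required":["dp","spin"]}

```bash
mkdir -p pics
cat > h.py <<'E'
from station import *
import numpy as np, cv2
def cam(n):
    c=capture(n); c['K']=np.array([[c['fx'],0,c['cx']],[0,c['fy'],c['cy']],[0,0,1.]]); c['R']=np.array(c['R']); c['t']=np.array(c['t']); c['dist']=np.array(c['dist'],float); return c
def ray(c,px,z):
    u=cv2.undistortPoints(np.array(px,float).reshape(-1,1,2),c['K'],c['dist']).reshape(-1,2)
    d=np.c_[u,np.ones(len(u))]@c['R']; o=-c['R'].T@c['t']
    return o+d*((z-o[2])/d[:,2])[:,None]
def proj(c,P):
    return cv2.projectPoints(np.array(P,float).reshape(-1,3),cv2.Rodrigues(c['R'])[0],c['t'],c['K'],c['dist'])[0].reshape(-1,2)
def save(c,f): cv2.imwrite('pics/'+f,c['pixels'][:,:,::-1])
E
python3 - <<'E'
from h import *
for n in('top','side'):
    c=cam(n); save(c,n+'1.png'); print(n,-c['R'].T@c['t'],c['R'][2])
s=read_state();print(s)
E
```

```text
top [524.95547675   4.35813304 939.58587218] [ 0.11498402  0.01306142 -0.99328147]
side [ 614.04012653 -658.83702308  535.30720393] [ 0.05207123  0.81045268 -0.58348526]
{'time_s': 0.1, 'qpos': array([-1.39321654,  0.53709744, -0.00444504,  1.53871564,  0.00258867,
        1.06729618, -0.07118513]), 'qd': array([-0.00140176, -0.00106376, -0.00196866, -0.00112562, -0.0011749 ,
       -0.00038951,  0.0003495 ]), 'joint_efforts': array([ 1.90759936e-03, -5.72079062e+01,  9.93280113e-01, -2.52231735e+01,
       -5.62636752e-02,  1.34150640e-02,  2.80809343e-05]), 'tool_pos': array([156.76877359, 630.26910638, 237.9449432 ]), 'ee_rot': array([ 5.03178946e-04,  7.87809534e-01,  6.15918474e-01, -5.63458785e-04]), 'contact_force': array([0.32953782, 0.63732586, 0.67030889]), 'ft_torque': array([-0.0070183 , -0.00503864, -0.02583312]), 'width': 0.9999611197397357}
```

View pics/top1.png

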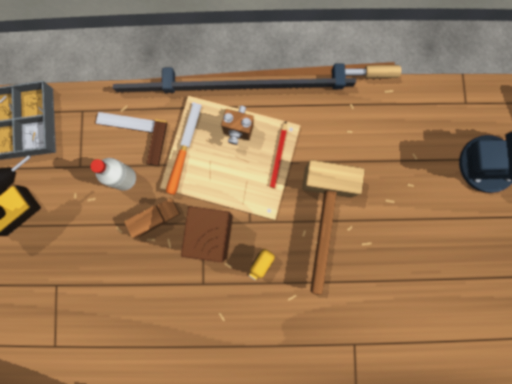

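View pics/side1.png

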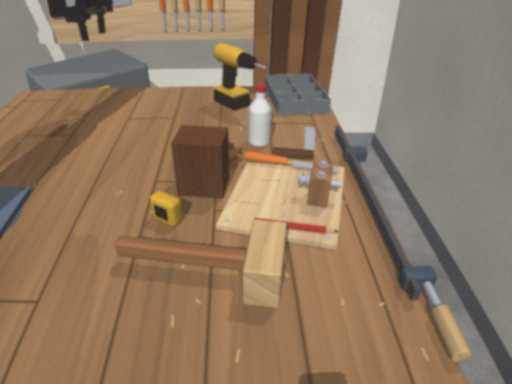

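Run:
```python
from h import *
c=cam('top'); 
b=ray(c,[(189,97),(299,123),(275,217),(161,190)],12); print('board',b.round(0),[np.linalg.norm(b[i]-b[i-1]).round() for i in range(4)])
k=ray(c,[(187,206),(231,210),(228,261),(181,256)],140); print('block',k.round(0),[np.linalg.norm(k[i]-k[i-1]).round() for i in range(4)])
im=c['pixels'][:,:,::-1][80:290,90:350]; cv2.imwrite('pics/crop1.png',cv2.resize(im,None,fx=3,fy=2.8,interpolation=cv2.INTER_CUBIC))
```

```text
board [[ 890.  166.   12.]
 [ 813. -117.   12.]
 [ 574.  -49.   12.]
 [ 647.  236.   12.]] [np.float64(253.0), np.float64(293.0), np.float64(249.0), np.float64(295.0)]
block [[594. 147. 140.]
 [584.  52. 140.]
 [476.  60. 140.]
 [488. 160. 140.]] [np.float64(107.0), np.float64(96.0), np.float64(109.0), np.float64(101.0)]
```

View pics/crop1.png

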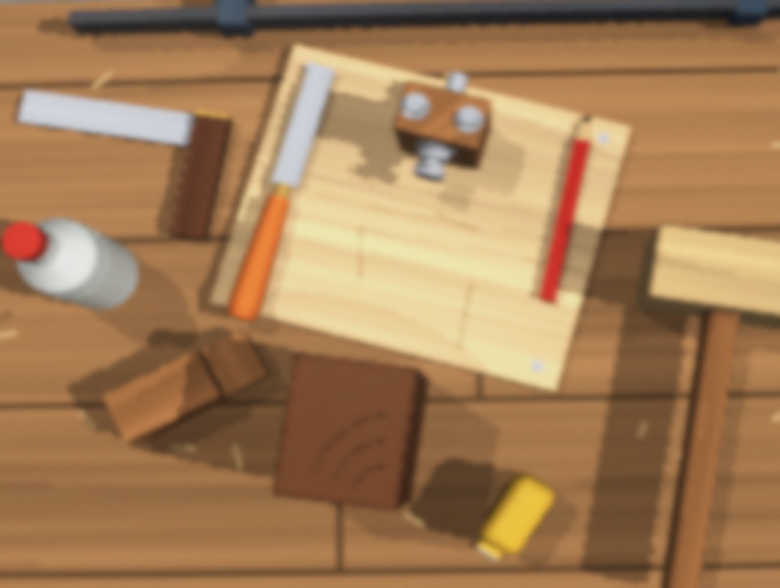

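Run:
```python
from h import *
c=cam('top'); f=lambda p:[(90+u/3-.33,80+v/2.8-.33) for u,v in p]
b=ray(c,f([(295,45),(630,125),(557,390),(208,305)]),12)
k=ray(c,f([(295,354),(420,368),(405,508),(276,494)]),140)
s=ray(c,f([(405,83),(490,97),(483,140),(396,122)]),87)
for n,q in(('board',b),('block',k),('stop',s)):
    print(n,q[:,:2].round(0).tolist(),'c',q.mean(0)[:2].round(1)); 
    print([np.linalg.norm(q[i]-q[i-1]).round() for i in range(4)],[np.degrees(np.arctan2(*(q[i]-q[j])[[1,0]])).round(1) for i,j in((0,3),(1,2))],[np.degrees(np.arctan2(*(q[i]-q[j])[[1,0]])).round(1)-90 for i,j in((0,1),(3,2))])
o=b.mean(0)
for yaw in(-16,):
  a=np.radians(yaw);R=np.array([[np.cos(a),np.sin(a)],[-np.sin(a),np.cos(a)]])
  for n,q in(('blk',k.mean(0)),('stop',s.mean(0)),('tape',ray(c,f([(520,510)]),62)[0]),('offcut tip',ray(c,f([(265,370)]),40)[0])): print(n,q.round(), R@(q-o)[:2])
```

```text
board [[893.0, 168.0], [810.0, -119.0], [569.0, -50.0], [651.0, 241.0]] c [730.6  60.1]
[np.float64(253.0), np.float64(299.0), np.float64(250.0), np.float64(303.0)] [np.float64(-16.8), np.float64(-15.9)] [np.float64(-16.200000000000003), np.float64(-15.700000000000003)]
block [[594.0, 145.0], [582.0, 55.0], [475.0, 67.0], [487.0, 159.0]] c [534.6 106.5]
[np.float64(108.0), np.float64(91.0), np.float64(107.0), np.float64(92.0)] [np.float64(-7.3), np.float64(-6.4)] [np.float64(-7.900000000000006), np.float64(-7.400000000000006)]
stop [[827.0, 67.0], [813.0, 0.0], [776.0, 7.0], [793.0, 75.0]] c [802.5  37.4]
[np.float64(35.0), np.float64(68.0), np.float64(38.0), np.float64(70.0)] [np.float64(-12.3), np.float64(-9.5)] [np.float64(-11.700000000000003), np.float64(-14.200000000000003)]
blk [535. 106. 140.] [-201.19065938   -9.50149007]
stop [803.  37.  87.] [75.40417877 -2.06334938]
tape [468. -16.  62.] [-231.92908494 -145.67745961]
offcut tip [589. 187.  40.] [-170.92365303   82.97634265]
```

Top view: the board is at yaw −16.1°, centre (731, 60). The block's top is centred at (535, 106), yaw −7.3°, which is about 21 mm short of the board's edge and −9.5 mm off its centre line. Measured sizes agree (110 × 91 mm and 250 × 300 mm). Next I'll move above a point behind the block.

Emit:
drive_tool --pt "0.018 -0.031 0" --pt "0.018 -0.031 0" --pt "0.018 -0.031 0" --pt "0.018 -0.031 0" --pt "0.018 -0.031 0" --pt "0.018 -0.031 0" --pt "0.018 -0.031 0" --pt "0.018 -0.031 0" --pt "0.018 -0.031 0" --pt "0.018 -0.031 0" --pt "0.018 -0.031 0" --pt "0.018 -0.031 0" --pt "0.018 -0.031 0" --pt "0.018 -0.031 0" --pt "0.018 -0.031 0" --pt "0.018 -0.031 0" --pt "0 0 0" --pt "0 0 0" --spin '[-0.0023, -0.0023, -0.0023, -0.0023, -0.0023, -0.0023, -0.0023, -0.0023, -0.0023, -0.0023, -0.0023, -0.0023, -0.0023, -0.0023, -0.0023, -0.0023, 0, 0]' --gripper 45

```text
time_s: 2.0
tool_pos: [444.9, 134.4, 238.7]
ee_rot: [-0.0, 0.8, 0.601, -0.0]
contact_force: [-0.0, 0.4, -0.4]
width: 0.451
```

Emit:
drive_tool --pt "0 0 -0.03" --pt "0 0 -0.03" --pt "0 0 -0.03" --pt "0 0 -0.0285" --pt "0 0 0" --pt "0 0 0" --spin '[0, 0, 0, 0, 0, 0]'

```text
time_s: 2.6
tool_pos: [444.5, 135.7, 120.5]
ee_rot: [-0.0, 0.799, 0.602, -0.0]
contact_force: [0.9, -0.3, 0.7]
width: 0.45
```

Run:
```python
from h import *
a=cam('top')['pixels'][60:310,70:330,::-1];b=cam('side')['pixels'][80:330,110:370,::-1]
cv2.imwrite('pics/p2.png',cv2.resize(np.hstack([a,b]),None,fx=1.5,fy=1.5,interpolation=2))
```

```text
(no output)
```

View pics/p2.png

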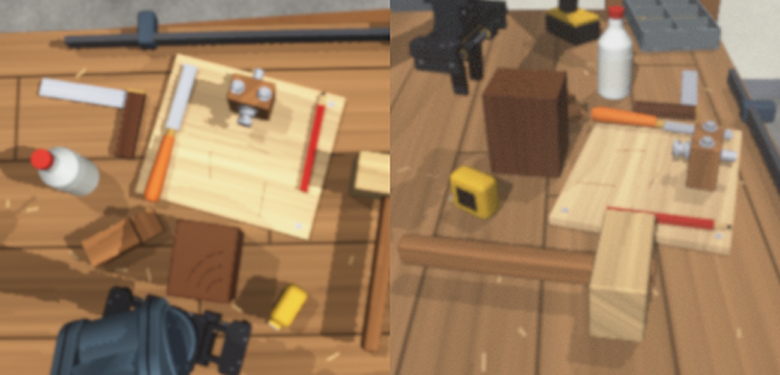

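Picture: the fingers are behind the block at tip height, all else undisturbed. Now a gentle push along the board's x.

Emit:
drive_tool --pt "0.0048 -0.0014 0" --pt "0.0048 -0.0014 0" --pt "0.0048 -0.0014 0" --pt "0.0024 -0.0007 0" --pt "0.0024 -0.0007 0" --pt "0.0024 -0.0007 0" --pt "0.0024 -0.0007 0" --pt "0.0024 -0.0007 0" --pt "0.0024 -0.0007 0" --pt "0.0024 -0.0007 0" --pt "0.0024 -0.0007 0" --spin '[0, 0, 0, 0, 0, 0, 0, 0, 0, 0, 0]'

```text
time_s: 3.8
tool_pos: [478.6, 125.0, 120.2]
ee_rot: [-0.0, 0.799, 0.601, -0.0]
contact_force: [-2.6, 1.5, 0.4]
width: 0.45
```

Emit:
drive_tool --pt "0.0024 -0.0007 0" --pt "0.0024 -0.0007 0" --pt "0.0024 -0.0007 0" --pt "0.0024 -0.0007 0" --pt "0.0024 -0.0007 0" --pt "0.0024 -0.0007 0" --spin '[0, 0, 0, 0, 0, 0]'

```text
time_s: 4.4
tool_pos: [492.8, 120.9, 120.2]
ee_rot: [-0.0, 0.799, 0.601, -0.0]
contact_force: [-5.6, 2.6, 4.1]
width: 0.452
```

Emit:
drive_tool --pt "0.0024 -0.0007 0" --pt "0.0024 -0.0007 0" --pt "0.0024 -0.0007 0" --pt "0.0024 -0.0007 0" --spin '[0, 0, 0, 0]'

```text
time_s: 4.8
tool_pos: [500.2, 118.0, 119.9]
ee_rot: [-0.002, 0.799, 0.601, -0.002]
contact_force: [-8.6, 2.1, 5.7]
width: 0.45
```

Run:
```python
from h import *
a=cam('top')['pixels'][60:310,70:330,::-1];b=cam('side')['pixels'][80:330,110:370,::-1]
cv2.imwrite('pics/p3.png',cv2.resize(np.hstack([a,b]),None,fx=1.5,fy=1.5,interpolation=2))
```

```text
(no output)
```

View pics/p3.png

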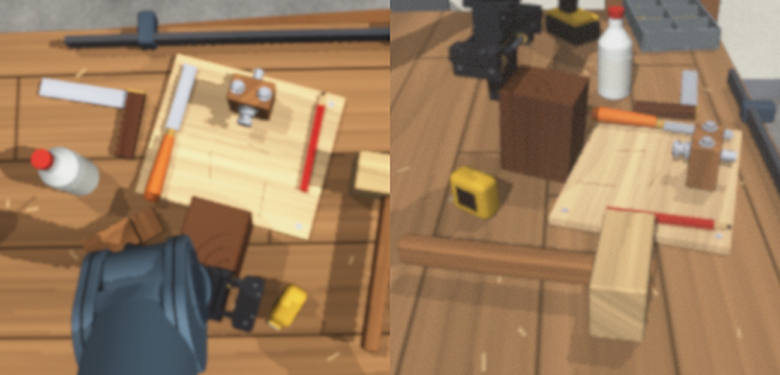

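Block is square at the board's edge, about to tip. I'll carry on with a little upward motion to relieve the friction at the fingers.

Emit:
drive_tool --pt "0.0024 -0.0007 0.0014" --pt "0.0024 -0.0007 0.0014" --pt "0.0024 -0.0007 0.0014" --pt "0.0024 -0.0007 0.0014" --pt "0.0024 -0.0007 0.0014" --spin '[0, 0, 0, 0, 0]'

```text
time_s: 5.4
tool_pos: [512.6, 114.6, 127.2]
ee_rot: [-0.001, 0.799, 0.601, -0.002]
contact_force: [-9.2, 2.2, 7.6]
width: 0.45
```

Emit:
drive_tool --pt "0.0024 -0.0007 0.0014" --pt "0.0024 -0.0007 0.0014" --pt "0.0024 -0.0007 0.0014" --pt "0.0024 -0.0007 0.0014" --pt "0.0024 -0.0007 0.0014" --pt "0.0024 -0.0007 0.0014" --spin '[0, 0, 0, 0, 0, 0]'

```text
time_s: 6.0
tool_pos: [528.1, 110.2, 136.1]
ee_rot: [-0.001, 0.799, 0.601, -0.001]
contact_force: [-7.0, 1.7, 7.6]
width: 0.449
```

Emit:
drive_tool --pt "0.0024 -0.0007 0.0008" --pt "0.0024 -0.0007 0.0008" --pt "0.0024 -0.0007 0.0008" --pt "0.0024 -0.0007 0.0008" --pt "0.0024 -0.0007 0.0008" --pt "0.0024 -0.0007 0.0008" --pt "0.0024 -0.0007 0.0008" --pt "0.0024 -0.0007 0.0008" --spin '[0, 0, 0, 0, 0, 0, 0, 0]'

```text
time_s: 6.8
tool_pos: [548.7, 104.3, 142.8]
ee_rot: [0.0, 0.799, 0.601, 0.0]
contact_force: [-3.0, 1.2, 5.3]
width: 0.447
```

Run:
```python
from h import *
a=cam('top')['pixels'][60:310,70:330,::-1];b=cam('side')['pixels'][80:330,110:370,::-1]
cv2.imwrite('pics/p4.png',cv2.resize(np.hstack([a,b]),None,fx=1.5,fy=1.5,interpolation=2))
```

```text
(no output)
```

View pics/p4.png

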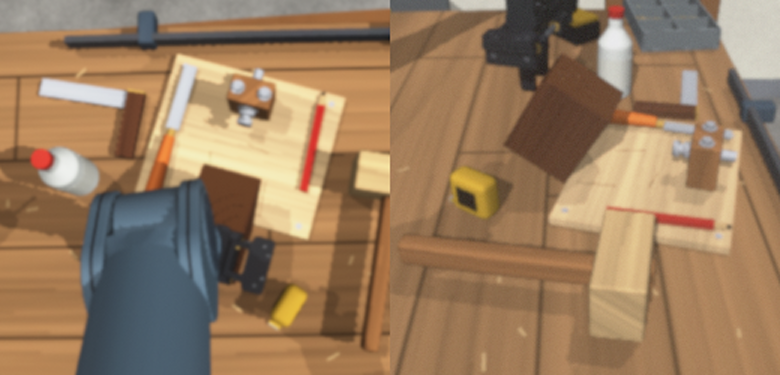

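The block leans about 35–40° over the edge, square to it, and the force is falling. Continuing.

Emit:
drive_tool --pt "0.0024 -0.0007 0.0005" --pt "0.0024 -0.0007 0.0005" --pt "0.0024 -0.0007 0.0005" --pt "0.0024 -0.0007 0.0005" --pt "0.0024 -0.0007 0.0005" --pt "0.0024 -0.0007 0.0005" --pt "0.0024 -0.0007 0.0005" --spin '[0, 0, 0, 0, 0, 0, 0]'

```text
time_s: 7.6
tool_pos: [565.3, 99.6, 145.5]
ee_rot: [0.0, 0.799, 0.601, 0.0]
contact_force: [-1.2, -0.5, 2.7]
width: 0.451
```

Emit:
drive_tool --pt "0.0024 -0.0007 0.0005" --pt "0.0024 -0.0007 0.0005" --pt "0.0024 -0.0007 0.0005" --pt "0 0 0" --pt "0 0 0" --pt "0 0 0" --pt "0 0 0" --spin '[0, 0, 0, 0, 0, 0, 0]'

```text
time_s: 8.3
tool_pos: [572.0, 97.7, 146.9]
ee_rot: [-0.0, 0.799, 0.601, -0.0]
contact_force: [0.0, 0.9, -0.9]
width: 0.452
```

Run:
```python
from h import *
a=cam('top')['pixels'][60:310,70:330,::-1];b=cam('side')['pixels'][80:330,110:370,::-1]
cv2.imwrite('pics/p5.png',cv2.resize(np.hstack([a,b]),None,fx=1.5,fy=1.5,interpolation=2))
```

```text
(no output)
```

View pics/p5.png

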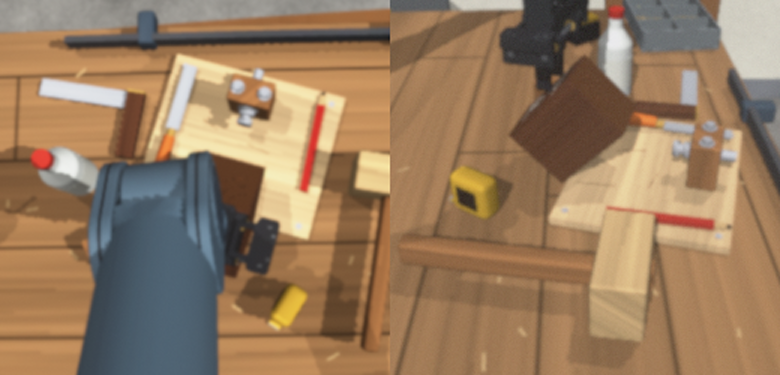

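Balanced at about 50°. A little further.

Emit:
drive_tool --pt "0.0024 -0.0007 0" --pt "0.0024 -0.0007 0" --pt "0.0024 -0.0007 0" --pt "0.0024 -0.0007 0" --pt "0 0 0" --pt "0 0 0" --pt "0 0 0" --pt "0 0 0" --spin '[0, 0, 0, 0, 0, 0, 0, 0]'

```text
time_s: 9.2
tool_pos: [581.6, 94.9, 147.0]
ee_rot: [-0.0, 0.799, 0.601, -0.0]
contact_force: [-0.7, -0.3, 0.7]
width: 0.446
```

Run:
```python
from h import *
a=cam('top')['pixels'][60:310,70:330,::-1];b=cam('side')['pixels'][80:330,110:370,::-1]
cv2.imwrite('pics/p6.png',cv2.resize(np.hstack([a,b]),None,fx=1.5,fy=1.5,interpolation=2))
```

```text
(no output)
```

View pics/p6.png

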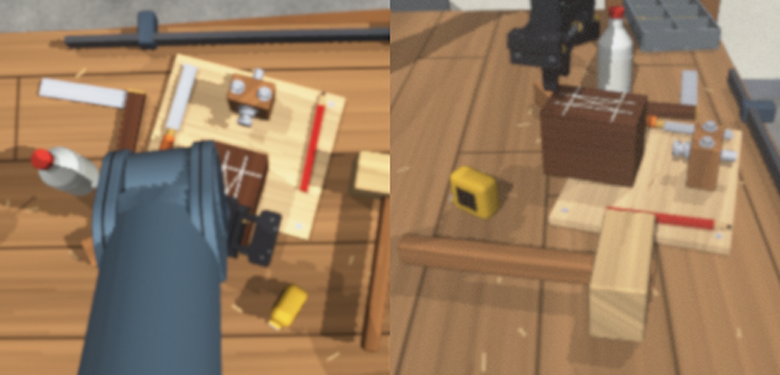

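The block has dropped flat with the pencilled mortise up (white marks at crop px (600,103)). I'll back off, lower and measure its pose.

Emit:
drive_tool --pt "-0.016 0.0046 0" --pt "-0.016 0.0046 0" --pt "-0.016 0.0046 0" --pt "0 0 -0.026" --pt "0 0 -0.026" --pt "0 0 -0.026" --pt "0 0 0" --pt "0 0 0" --spin '[0, 0, 0, 0, 0, 0, 0, 0]'

```text
time_s: 10.1
tool_pos: [533.7, 108.5, 69.3]
ee_rot: [-0.0, 0.799, 0.601, -0.0]
contact_force: [-0.2, 0.1, -0.0]
width: 0.45
```

Run:
```python
from h import *
print(read_state()['tool_pos'])
a=cam('top')['pixels'][90:290,130:330,::-1];b=cam('side')['pixels'][110:310,160:360,::-1]
cv2.imwrite('pics/p7.png',cv2.resize(np.hstack([a,b]),None,fx=2,fy=2,interpolation=2))
```

```text
[533.69979504 108.52057733  69.29260966]
```

View pics/p7.png

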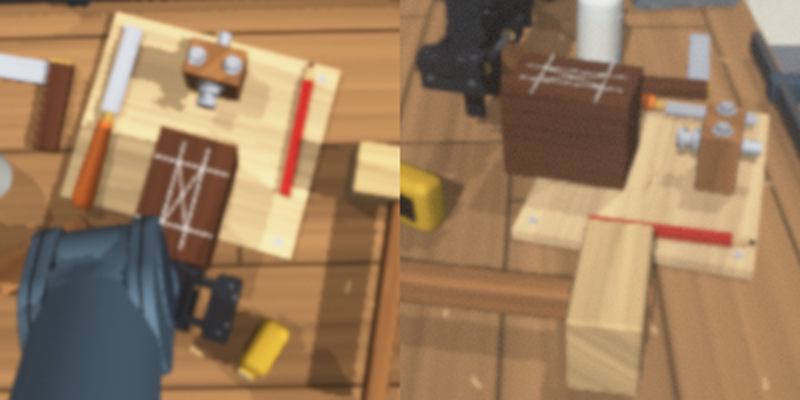

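Run:
```python
from h import *
c=cam('top'); a=np.radians(-16.1);R=np.array([[np.cos(a),np.sin(a)],[-np.sin(a),np.cos(a)]])
B=lambda q:(q[:,:2]-[730.6,60.1])@R.T
f=lambda p:[(130+u/2-.25,90+v/2-.25) for u,v in p]
print('block top',B(ray(c,f([(162,128),(238,149),(211,267)]),122)).round(1))
print('bolt head',B(ray(c,f([(208,100)]),57)).round(1),'stop',B(ray(c,f([(190,40),(246,48),(239,72),(184,62)]),87)).mean(0).round(1))
print('tool',B(read_state()['tool_pos'][None]))
```

```text
block top [[ -27.9   30.5]
 [ -29.1  -58.1]
 [-163.5  -63.6]]
bolt head [[32.1 -3. ]] stop [79.  0.]
tool [[-201.65977463   -7.45273246]]
```

The far end lies at about −28 mm on the board and the rear end at −167 mm. It is about 1.5° off square and −15 mm off the line, with the bolt face expected between +18 and +37. Sliding it forward.

Emit:
drive_tool --pt "0.0048 -0.0014 0" --pt "0.0048 -0.0014 0" --pt "0.0048 -0.0014 0" --pt "0.0029 -0.0008 0" --pt "0.0029 -0.0008 0" --pt "0.0029 -0.0008 0" --pt "0.0029 -0.0008 0" --pt "0.0029 -0.0008 0" --pt "0.0029 -0.0008 0" --pt "0.0029 -0.0008 0" --pt "0.0029 -0.0008 0" --spin '[0, 0, 0, 0, 0, 0, 0, 0, 0, 0, 0]'

```text
time_s: 11.35
tool_pos: [571.2, 98.1, 68.7]
ee_rot: [-0.0, 0.799, 0.601, -0.0]
contact_force: [-2.1, 0.8, -1.3]
width: 0.454
```

Emit:
drive_tool --pt "0.0029 -0.0008 0" --pt "0.0029 -0.0008 0" --pt "0.0029 -0.0008 0" --pt "0.0029 -0.0008 0" --pt "0.0029 -0.0008 0" --pt "0.0019 -0.0006 0" --pt "0.0019 -0.0006 0" --spin '[0, 0, 0, 0, 0, 0, 0]'

```text
time_s: 12.05
tool_pos: [589.7, 92.9, 69.0]
ee_rot: [-0.0, 0.799, 0.601, -0.0]
contact_force: [-3.4, -0.4, -1.4]
width: 0.453
```

Emit:
drive_tool --pt "0.0019 -0.0006 0" --pt "0.0019 -0.0006 0" --pt "0.0019 -0.0006 0" --pt "0.0019 -0.0006 0" --pt "0.001 -0.0003 0" --pt "0.001 -0.0003 0" --pt "0.001 -0.0003 0" --spin '[0, 0, 0, 0, 0, 0, 0]'

```text
time_s: 12.75
tool_pos: [600.2, 89.6, 69.0]
ee_rot: [-0.0, 0.799, 0.601, -0.0]
contact_force: [-3.1, 1.7, 0.5]
width: 0.448
```

Emit:
drive_tool --pt "0.001 -0.0003 0" --pt "0.001 -0.0003 0" --pt "0.001 -0.0003 0" --pt "0.001 -0.0003 0" --spin '[0, 0, 0, 0]'

```text
time_s: 13.15
tool_pos: [604.3, 88.4, 69.1]
ee_rot: [-0.0, 0.799, 0.601, 0.0]
contact_force: [-3.2, 1.8, 0.4]
width: 0.453
```

Emit:
drive_tool --pt "0.001 -0.0003 0" --pt "0.001 -0.0003 0" --pt "0.001 -0.0003 0" --pt "0.001 -0.0003 0" --spin '[0, 0, 0, 0]'

```text
time_s: 13.55
tool_pos: [605.1, 88.1, 68.6]
ee_rot: [-0.002, 0.799, 0.602, -0.002]
contact_force: [-15.1, 3.3, 9.2]
width: 0.452
```

Bolt felt: 3 N sliding rose to about 15 N. I'll ease off slightly and hold.

Emit:
drive_tool --pt "-0.0006 0.0002 0" --pt "0 0 0" --pt "0 0 0" --pt "0 0 0" --pt "0 0 0" --pt "0 0 0" --spin '[0, 0, 0, 0, 0, 0]'

```text
time_s: 14.15
tool_pos: [605.2, 88.1, 68.6]
ee_rot: [-0.002, 0.799, 0.601, -0.002]
contact_force: [-9.7, 2.9, 4.0]
width: 0.448
```

Run:
```python
from h import *
a=cam('top')['pixels'][90:290,130:330,::-1];b=cam('side')['pixels'][110:310,160:360,::-1]
cv2.imwrite('pics/p8.png',cv2.resize(np.hstack([a,b]),None,fx=2,fy=2,interpolation=2))
```

```text
(no output)
```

View pics/p8.png

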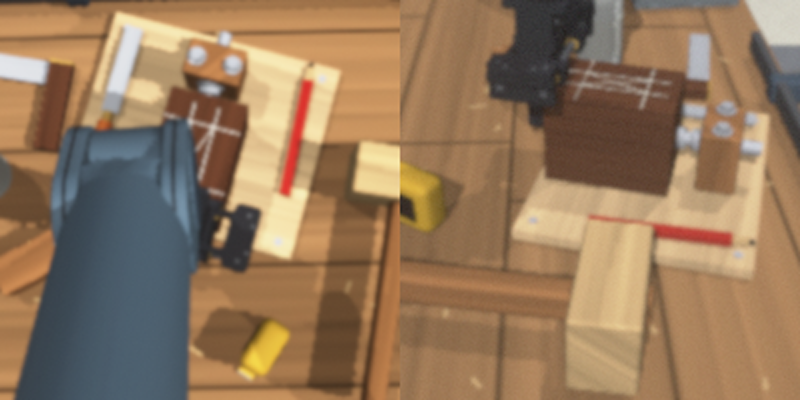

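The block is against the bolt head, flat and square, held at about 10 N for 0.6 s. Retreating, then the final measurement.

Emit:
drive_tool --pt "-0.001 0.0003 0" --pt "-0.002 0.0006 0" --pt "-0.004 0.0012 0" --pt "-0.01 0.0028 0" --pt "-0.02 0.0057 0" --pt "-0.03 0.0087 0" --pt "-0.02 0.006 0.03" --pt "0 0 0.045" --pt "-0.02 0.045 0.045" --pt "-0.02 0.045 0" --pt "-0.02 0.045 0" --pt "0 0.045 0" --pt "0 0.045 0" --pt "0 0.045 0" --pt "0 0 0" --pt "0 0 0" --spin '[0, 0, 0, 0, 0, 0, 0, 0, 0, 0, 0, 0, 0, 0, 0, 0]'

```text
time_s: 15.85
tool_pos: [465.0, 372.0, 177.5]
ee_rot: [0.0, 0.798, 0.602, 0.0]
contact_force: [0.7, -0.1, 0.6]
width: 0.454
```

Run:
```python
from h import *
a=cam('top')['pixels'][90:290,130:330,::-1];b=cam('side')['pixels'][110:310,160:360,::-1]
cv2.imwrite('pics/p9.png',cv2.resize(np.hstack([a,b]),None,fx=2,fy=2,interpolation=2))
```

```text
(no output)
```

View pics/p9.png

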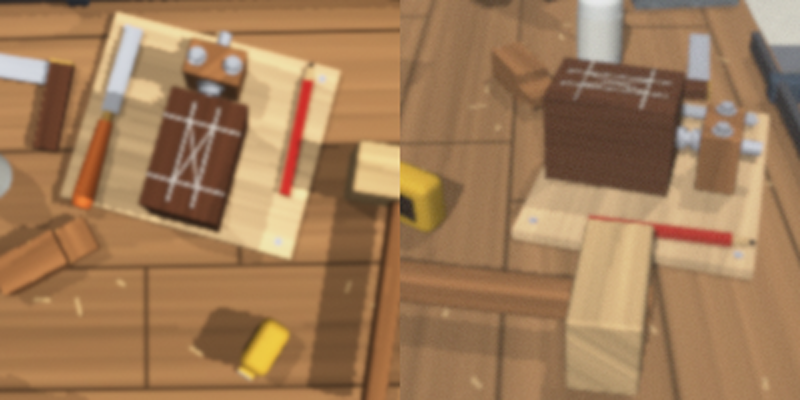

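Run:
```python
from h import *
c=cam('top'); a=np.radians(-16.1);R=np.array([[np.cos(a),np.sin(a)],[-np.sin(a),np.cos(a)]])
B=lambda q:(q[:,:2]-[730.6,60.1])@R.T
q=B(ray(c,[(130+u/2-.25,90+v/2-.25) for u,v in [(172,87),(247,108),(221,216),(145,192)]],122))
print(q.round(1),q.mean(0).round(1)); v=q[0]+q[1]-q[2]-q[3]; print('yaw',np.degrees(np.arctan2(v[1],v[0])),'origin rel stop',q.mean(0)[0]-70-79,q.mean(0)[1])
```

```text
[[  20.5   32.4]
 [  18.7  -55.7]
 [-106.4  -59.5]
 [-102.4   29.1]] [-42.4 -13.4]
yaw 1.6435190928735892 origin rel stop -191.42519690136442 -13.41720659377527
```

```bash
python3 -c "
from station import *
print(finish_job())"
```

```text
the job is handed in; nothing more can be done
None
```

I tipped the block over the board's near edge and it now lies flat on the board with the pencilled mortise up. I slid it gently forward until I felt the bolt, pressed it home, backed the arm clear and handed the job in at about 16 s of the 64 s allowed.

**Pressing home:** the push force rose from about 3 N while sliding to about 15 N horizontally at the bolt, or about 18 N counting the vertical part. I then eased off and ended the 0.6 s hold at about 10 N. Allowing about 3 N for sliding friction, that left roughly 7 N on the bolt. Every force reading stayed below 25 N, though I only saw the force at the end of each move.

**Final position:** the block is 1.6° off square, with a limit of 6°, and about 13 mm off the centre line, with a limit of 40 mm. The last pictures show the chisel, pencil, tape measure and offcut where they lay. The mallet, try square and glue were only partly in those views, but nothing seemed moved.

**One check disagreed:** the block's near corners in the last top view gave a length of about 124 mm instead of 140 mm. They are probably misread, because the near end face blends into the dark top. Going only by those corners, the origin comes out about 191 mm before the stop. The far end and the finger contact point agree with a 140 mm length and put it about 198 mm before the stop. Both values fall inside the 179.5 to 203.5 mm range.

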